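Load the autosampler's carousel drawer and set its start position

ROBOT

A 6-joint arm with a two-finger parallel gripper is mounted at the origin on the work surface. World frame = base frame: x ahead of the robot, y to its left, z up, the work surface at z = 0. Lengths are in m, angles in rad, forces in N, time in s.
With the tool pointing down it reaches from about 0.35 to 0.925 m from the base axis. Payload 6.4 kg.
Tool frame: the origin (TCP) lies on the centre line of the jaws, within the pads' length; the fingertips stand 17 mm ahead of it and the grasp point (between the pads) lies 2 mm behind it (tips_ahead is the z of the fingertips in the tool frame, in m); z points along the fingers, y is the line along which they close (so a half turn about z gives the same grasp; the last joint's range is limited). The gripper opens to 85 mm and grips with 20 to 120 N. Pads are 22 mm wide; open, the fingers measure 114 mm over their backs; the gripper's body (76 mm by 85 mm) begins 54 mm behind the grasp point. The pads swing forward as they close: fully open they stand 13 mm farther back than shut.
Start: joints at [-1.404, 0.245, 1.558, -0, 1.339, -0.174], TCP at [0.217, -0.613, 0.248] pointing down, gripper open.
Joint ranges: [-3.13, 3.13], [-1.02, 2.26], [0.13, 2.54], [-0.95, 4.09], [0.21, 2.88], [-2.74, 2.74]. Speed limits (rad/s): [2.57, 2.57, 3.14, 3.14, 3.14, 3.14].

INTERFACE

Orientations are given as a unit quaternion [x, y, z, w].
In Python, from station import * gives the robot as it stands. The module is installed in compiled form; this text tells all that it offers.
- The arm moves only by the tool play_rows, never from a script. Its arguments are lists of equal length, an entry for each row: "offset": the shift along the world's x, y, z in mm, a list of three; "yaw": the turn about the world's z in rad; "fingers": the closure in counts, from 0 (fully open) to 255 (shut). In form: {"offset": [[dx, dy, dz], ...], "yaw": [yaw, ...], "fingers": [fingers, ...]}. A call has 1 to 20 rows; each row is the pose to reach, as a shift and turn from the pose commanded when the call began; what a row does not reach only later rows make up. A row lasts 1/8 s, in which the tool goes at most 62.5 mm and 10.7 degrees, less where a joint would pass 70% of its speed; a pose out of reach is approached as far as the arm can. A call with a gripper value outside its range is refused whole. The fingers move at their own pace and stop on an object; "squeeze" is the grip in N (left out, the last holds). Time passes only in rows, so rows that repeat a pose let the fingers close. It gives the time, the measured TCP pose, the force, the opening and the grip force at its end, in the units of the state.
- state(): the state, without advancing time (a new reading comes with each control period).
- camera(name): name is "side" or "top"; returns the picture (420x560x3 uint8, blue, green, red); there is no depth.
- camera_model(name): a dict with "fx", "fy", "cx", "cy" (pixels), "distortion" ([k1, k2, p1, p2, k3] as OpenCV has them; the pictures are not rectified), "R" (3x3) and "t" (3): a world point X has camera coordinates R X + t. Camera axes: x right, y down, z forward; pixel columns grow to the right and rows downward; lengths in m; the calibration is good to about 2 mm. A picture is of the moment at which its call begins. camera_model takes no time and is no camera call.
- finish_job(): hands the job in; it is judged then, once.
The state is a dict: "t": time; "q": joint angles; "dq": joint speeds; "joint_torque": joint torques, N m; "eef_pos": TCP position; "tool_rot": TCP orientation; "wrist_force": force on the tool from outside, world axes, zero at the start; "wrist_torque": the same for the moment, N m; "gripper_width": opening from 0.0 (shut) to 1.0 (fully open); "grip_force": force on a finger pad.
Only numpy, scipy, OpenCV 4.12 (cv2) and the standard library are available. Lean on these libraries where they do the work, as an engineer would, in place of code of your own. Each camera call takes 0.05 s, during which the arm holds its last target. There are 200 camera calls.

TASK

Get the autosampler ready for a run: press the front of its carousel drawer so that it pops out, then stand every capped sample jar from the bench upright in the carousel, one to a bay without skipping a bay, beginning with the bay that the hub's nose points to and going on anticlockwise as seen from above. Click the carousel round by its hub until the nose stands three clicks clockwise (seen from above) from the pointer on the drawer front, so that the first jar will come under the needle. Then press the drawer home until it latches and stays in when you let go, and leave the other things on the bench where they are.

Things in the scene. Friction and masses are not known exactly. Their poses are not given: they have to be found in the camera images.
- sampler: the autosampler: a low white bench instrument, fixed, 250 mm wide. Its front, with the carousel drawer, is its -x side. A bridge 130 mm high spans the rear of the drawer bay from x = 35 mm back, underside 90 mm up, needle guide under its front edge. Origin: underside, on the carousel's axis as it stands with the drawer latched; x from front to rear, z up
- drawer (a joint): how far the drawer stands out, m: 0 latched (the start), 0.120 fully out, -0.008 hard stop. Push-push latch: press its front 7 mm or more past latched, to the stop, and let go: latched becomes out (a spring slides it out in about 1.5 s), out becomes latched; a shorter press changes nothing. The spring pushes outward with 4 N when out, 8 N when latched; moving adds 45 N per m/s
- carousel (a joint): angle of the carousel on the drawer, rad, anticlockwise seen from above, endless (full turns may be added): 0 when the hub's nose points to the drawer's front pointer (the sampler's -x). A sprung detent clicks every 45 degrees (0.7854 rad, eight a turn), it rests only there; about 0.22 N m carries it to the next
- drawer_front (a point): centre of the outer face of the drawer's front panel, to be pressed towards the sampler's +x. The panel is 250 mm wide and 8 mm thick and reaches from 4 to 38 mm above the bench; this point is 21 mm above the bench, 118 mm in front of the carousel's axis
- drawer_pointer (a point): tip of the small black arrowhead on top of the middle of the front panel, pointing at the carousel; 103 mm in front of the carousel's axis
- hub_grip (a point): grip point of the carousel's hub: on the axis, 88 mm above the bench. The hub is a black bar 36 mm long (23 mm from the axis to the tip of the pointed nose on one end), 10 mm thick, with upright sides from 74 to 100 mm above the bench, on a post 24 mm thick. The bar lies along this frame's x axis; its nose points along +x, to bay 1
- bay1 (a point): centre of the floor of bay 1, to which the hub's nose and a white dash on the rim point; 30 mm above the bench, 65 mm from the axis. The carousel is an aluminium disc 180 mm across with eight bays in a ring, parted by radial fins 14 mm high and 2.5 mm thick and closed by walls 14 mm high, inside 41 mm and outside 87 mm from the axis
- bay2 (a point): centre of the floor of bay 2, 1 bay (45 degrees) anticlockwise of bay 1 seen from above; otherwise like bay 1
- bay3 (a point): centre of the floor of bay 3, 2 bays (90 degrees) anticlockwise of bay 1 seen from above; otherwise like bay 1
- bay4 (a point): centre of the floor of bay 4, 3 bays (135 degrees) anticlockwise of bay 1 seen from above; otherwise like bay 1
- bay5 (a point): centre of the floor of bay 5, 4 bays (180 degrees) anticlockwise of bay 1 seen from above; otherwise like bay 1
- bay6 (a point): centre of the floor of bay 6, 5 bays (225 degrees) anticlockwise of bay 1 seen from above; otherwise like bay 1
- jar1: squat capped sample jar: amber glass with a white screw cap, 34 mm in diameter, 40 mm high, about 45 g, upright on the bench at the robot's right; there are four to six, all alike, and absent ones read None. Origin: centre of its underside, z up its axis
- jar2: squat capped sample jar: amber glass with a white screw cap, 34 mm in diameter, 40 mm high, about 45 g, upright on the bench at the robot's right; there are four to six, all alike, and absent ones read None. Origin: centre of its underside, z up its axis
- jar3: squat capped sample jar: amber glass with a white screw cap, 34 mm in diameter, 40 mm high, about 45 g, upright on the bench at the robot's right; there are four to six, all alike, and absent ones read None. Origin: centre of its underside, z up its axis
- jar4: squat capped sample jar: amber glass with a white screw cap, 34 mm in diameter, 40 mm high, about 45 g, upright on the bench at the robot's right; there are four to six, all alike, and absent ones read None. Origin: centre of its underside, z up its axis
- jar5: squat capped sample jar: amber glass with a white screw cap, 34 mm in diameter, 40 mm high, about 45 g, upright on the bench at the robot's right; there are four to six, all alike, and absent ones read None. Origin: centre of its underside, z up its axis
- jar6: squat capped sample jar: amber glass with a white screw cap, 34 mm in diameter, 40 mm high, about 45 g, upright on the bench at the robot's right; there are four to six, all alike, and absent ones read None. Origin: centre of its underside, z up its axis
- septa_tin: round flat steel tin, 51 mm in diameter, 21 mm high, standing among the jars; leave it alone. Origin: centre of the underside
- vial_block: square aluminium block 46 x 46 x 22 mm with four tiny vials in it (40 mm high in all), standing among the jars; leave it alone. Origin: centre of the underside
- beaker: small open glass beaker, 46 mm across, 52 mm high, standing among the jars; leave it alone. Origin: centre of the underside
- solvent_bottle: tall amber bottle, 72 mm in diameter, 150 mm high, at the robot's left; leave it alone. Origin: centre of the underside
- wash_bottle: white plastic bottle, 60 mm in diameter, 130 mm high, at the robot's left; leave it alone. Origin: centre of the underside
- crimper: black crimping pliers with a steel head, 165 mm long, lying at the robot's left; leave them alone. Origin: about the middle of their length, on the bench
There are look-alikes about, which are no part of the job. Leave any purple look-alike of the jar4 alone. What is shaped like the jar1 but yellow is not meant.

How it is judged:
On the way, in this order (a step that is already met when the one before it is completed fails the run):
1. the drawer has popped out (value of joint drawer above 0.1 m), for 0.2 s.
2. with the drawer out, every jar stands in the carousel, from bay 1 anticlockwise without a gap ((distance between jar1 and bay1 below 0.018 m or distance between jar1 and bay2 below 0.018 m or distance between jar1 and bay3 below 0.018 m or distance between jar1 and bay4 below 0.018 m or distance between jar1 and bay5 below 0.018 m or distance between jar1 and bay6 below 0.018 m) and angle between each of jar1, jar2, jar3, jar4, jar5, jar6's own z axis and vertical below 0.15 rad and (distance between jar2 and bay1 below 0.018 m or distance between jar2 and bay2 below 0.018 m or distance between jar2 and bay3 below 0.018 m or distance between jar2 and bay4 below 0.018 m or distance between jar2 and bay5 below 0.018 m or distance between jar2 and bay6 below 0.018 m) and (distance between jar3 and bay1 below 0.018 m or distance between jar3 and bay2 below 0.018 m or distance between jar3 and bay3 below 0.018 m or distance between jar3 and bay4 below 0.018 m or distance between jar3 and bay5 below 0.018 m or distance between jar3 and bay6 below 0.018 m) and (distance between jar4 and bay1 below 0.018 m or distance between jar4 and bay2 below 0.018 m or distance between jar4 and bay3 below 0.018 m or distance between jar4 and bay4 below 0.018 m or distance between jar4 and bay5 below 0.018 m or distance between jar4 and bay6 below 0.018 m) and (distance between jar5 and bay1 below 0.018 m or distance between jar5 and bay2 below 0.018 m or distance between jar5 and bay3 below 0.018 m or distance between jar5 and bay4 below 0.018 m or distance between jar5 and bay5 below 0.018 m or distance between jar5 and bay6 below 0.018 m) and (distance between jar6 and bay1 below 0.018 m or distance between jar6 and bay2 below 0.018 m or distance between jar6 and bay3 below 0.018 m or distance between jar6 and bay4 below 0.018 m or distance between jar6 and bay5 below 0.018 m or distance between jar6 and bay6 below 0.018 m) and distance between any of jar1, jar2, jar3, jar4, jar5, jar6 and bay1 below 0.018 m and distance between any of jar1, jar2, jar3, jar4, jar5, jar6 and bay2 below 0.018 m and distance between any of jar1, jar2, jar3, jar4, jar5, jar6 and bay3 below 0.018 m and distance between any of jar1, jar2, jar3, jar4, jar5, jar6 and bay4 below 0.018 m and (not (distance between any of jar1, jar2, jar3, jar4, jar5, jar6 and bay6 below 0.018 m) or distance between any of jar1, jar2, jar3, jar4, jar5, jar6 and bay5 below 0.018 m) and value of joint drawer above 0.09 m), for 0.2 s.
3. the drawer is latched and let go (value of joint drawer between -0.004 and 0.005 m and contact force between each of the arm, the fingers and sampler below 0.2 N), for 0.3 s.
At the end, for the whole second after the job is handed in: drawer latched (within 5 mm); carousel three clicks clockwise of the pointer (bay 1 within 10 mm of that place); every jar at rest and upright (within 0.15 rad) in its own bay (underside within 18 mm of the bay's centre), bays filled from bay 1 anticlockwise without a gap (value of joint drawer between -0.004 and 0.005 m and x of bay1 in the frame of sampler between 0.036 and 0.056 m and y of bay1 in the frame of sampler between 0.036 and 0.056 m and (distance between jar1 and bay1 below 0.018 m or distance between jar1 and bay2 below 0.018 m or distance between jar1 and bay3 below 0.018 m or distance between jar1 and bay4 below 0.018 m or distance between jar1 and bay5 below 0.018 m or distance between jar1 and bay6 below 0.018 m) and angle between each of jar1, jar2, jar3, jar4, jar5, jar6's own z axis and vertical below 0.15 rad and (distance between jar2 and bay1 below 0.018 m or distance between jar2 and bay2 below 0.018 m or distance between jar2 and bay3 below 0.018 m or distance between jar2 and bay4 below 0.018 m or distance between jar2 and bay5 below 0.018 m or distance between jar2 and bay6 below 0.018 m) and (distance between jar3 and bay1 below 0.018 m or distance between jar3 and bay2 below 0.018 m or distance between jar3 and bay3 below 0.018 m or distance between jar3 and bay4 below 0.018 m or distance between jar3 and bay5 below 0.018 m or distance between jar3 and bay6 below 0.018 m) and (distance between jar4 and bay1 below 0.018 m or distance between jar4 and bay2 below 0.018 m or distance between jar4 and bay3 below 0.018 m or distance between jar4 and bay4 below 0.018 m or distance between jar4 and bay5 below 0.018 m or distance between jar4 and bay6 below 0.018 m) and (distance between jar5 and bay1 below 0.018 m or distance between jar5 and bay2 below 0.018 m or distance between jar5 and bay3 below 0.018 m or distance between jar5 and bay4 below 0.018 m or distance between jar5 and bay5 below 0.018 m or distance between jar5 and bay6 below 0.018 m) and (distance between jar6 and bay1 below 0.018 m or distance between jar6 and bay2 below 0.018 m or distance between jar6 and bay3 below 0.018 m or distance between jar6 and bay4 below 0.018 m or distance between jar6 and bay5 below 0.018 m or distance between jar6 and bay6 below 0.018 m) and distance between any of jar1, jar2, jar3, jar4, jar5, jar6 and bay1 below 0.018 m and distance between any of jar1, jar2, jar3, jar4, jar5, jar6 and bay2 below 0.018 m and distance between any of jar1, jar2, jar3, jar4, jar5, jar6 and bay3 below 0.018 m and distance between any of jar1, jar2, jar3, jar4, jar5, jar6 and bay4 below 0.018 m and (not (distance between any of jar1, jar2, jar3, jar4, jar5, jar6 and bay6 below 0.018 m) or distance between any of jar1, jar2, jar3, jar4, jar5, jar6 and bay5 below 0.018 m) and linear speed of each of jar1, jar2, jar3, jar4, jar5, jar6 below 0.02 m/s); the robot touches nothing.
It fails at once if a bystander on the bench (tin, vial block, beaker, bottles, crimping pliers) is moved more than 4 cm (distance of any of septa_tin, vial_block, beaker, solvent_bottle, wash_bottle, crimper from where it was at the start of the episode above 0.04 m).
Of jar1, jar2, jar3, jar4, jar5, jar6 only 4 to 6 are there at a start; the rules pass over those that are not, and their reading is None.
At some moment in a run one of jar1, jar2, jar3, jar4, jar5, jar6 may be knocked a few centimetres aside while the robot is not near it.
It also fails if it takes over 210 s, if anything falls off the work surface, if the arm or the gripper's body presses on something with over 40 N, if the wrist force passes 120 N, or if a joint passes its speed limit or range.

## Working session

There is one attempt and no reset: what is moved stays moved. The work goes in short steps, Python scripts to look and compute and a tool call to move; the robot and the scene stay as the last step left them, time stands still between calls to the robot, and variables do not carry over. Pictures are saved under pics/ and viewed, at most 14 in all, crops included, and the job is handed in when it is done.

Besides the shell and the picture viewer there is one more tool, called after "Call:" in YAML: its name, and indented under it one key for each argument. play_rows: Moves the arm, as the interface text tells. Its arguments: {"type":"object","properties":{"offset":{"type":"array"},"yaw":{"type":"array"},"fingers":{"type":"array"},"squeeze":{"type":"number"}},"required":["offset","yaw","fingers"]}

```bash
mkdir -p pics; cat > h.py <<'E'
from station import *
import numpy as np, cv2
def cm(n):
    m=camera_model(n);K=np.array([[m["fx"],0,m["cx"]],[0,m["fy"],m["cy"]],[0,0,1]]);return K,np.array(m["distortion"]),np.array(m["R"]),np.array(m["t"])
def ray(n,p):
    K,d,R,t=cm(n);u=cv2.undistortPoints(np.array([[p]],float),K,d)[0,0];return -R.T@t,R.T@np.array([u[0],u[1],1])
def onz(n,p,z):
    o,v=ray(n,p);return o+v*(z-o[2])/v[2]
def tri(p1,p2):
    o,v=ray("top",p1);q,w=ray("side",p2);A=np.array([v,-w]).T;s=np.linalg.lstsq(A,q-o,rcond=None)[0]
    a=o+v*s[0];b=q+w*s[1];return (a+b)/2,np.linalg.norm(a-b)
def proj(n,X):
    K,d,R,t=cm(n);return cv2.projectPoints(np.array(X,float).reshape(-1,1,3),cv2.Rodrigues(R)[0],t,K,d)[0][:,0]
E
python3 - <<'E'
from h import *
s=state();print(s)
for n in("top","side"):
    K,d,R,t=cm(n);print(n,K[0,0],-R.T@t,R[2])
    im=camera(n);cv2.imwrite(f"pics/{n}0.png",im);cv2.imwrite(f"pics/{n}0b.png",cv2.resize(im,(800,600),interpolation=cv2.INTER_CUBIC))
E
```

```text
{'t': 0.0, 'q': array([-1.40409296e+00,  2.45831552e-01,  1.55902176e+00, -3.12090344e-05,
        1.33869924e+00, -1.74052034e-01]), 'dq': array([-0.00062277, -0.0004628 , -0.00088458,  0.00042988, -0.00218966,
        0.00192894]), 'joint_torque': array([-5.36451571e-04, -4.29509497e+01, -3.26131439e+01, -1.75609466e-04,
        5.33619590e-03, -3.53281841e-06]), 'eef_pos': array([ 0.21716826, -0.61208623,  0.24716495]), 'tool_rot': array([ 9.85519712e-01,  1.69558063e-01, -1.15818153e-05, -9.79999679e-04]), 'wrist_force': array([ 0.23443003, -0.11998348,  0.22472926]), 'wrist_torque': array([ 0.06750147,  0.00474635, -0.01368451]), 'grip_force': 0.0, 'gripper_width': 1.0013520429541756}
top 456.659853969294 [0.36606334 0.05792005 1.45989595] [ 0.12855395 -0.0225927  -0.99144513]
side 525.4920761432691 [ 0.33867009 -0.82360393  1.01817214] [ 0.15280259  0.66556568 -0.73052973]
```

View pics/top0b.png

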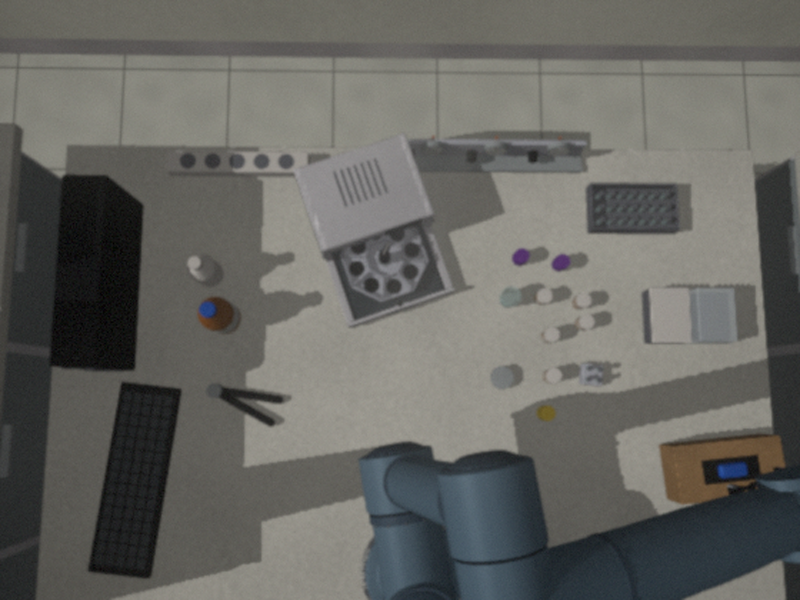

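View pics/side0b.png

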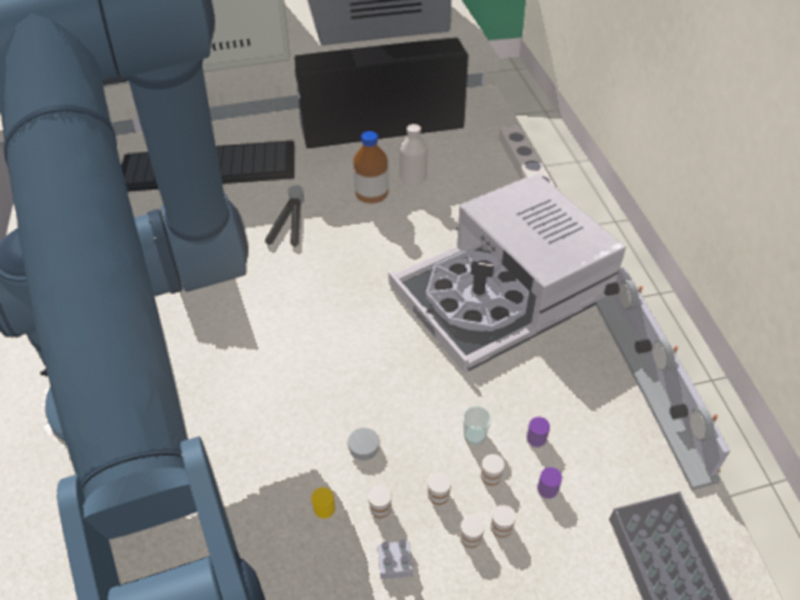

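Top (800x600 scale): sampler at about (375,240), five white-capped jars around (545,296), (583,299), (586,321), (552,334), (553,375); purple and yellow decoys. The side view shows the same five jars.

```bash
python3 - <<'E'
import cv2
t=cv2.imread("pics/top0.png");s=cv2.imread("pics/side0.png")
cv2.imwrite("pics/t1.png",cv2.resize(t[150:300,205:435],None,fx=3.4,fy=3.4,interpolation=cv2.INTER_CUBIC))
cv2.imwrite("pics/s1.png",cv2.resize(s[165:415,215:445],None,fx=2.4,fy=2.4,interpolation=cv2.INTER_CUBIC))
E
```

```text
(no output)
```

View pics/t1.png

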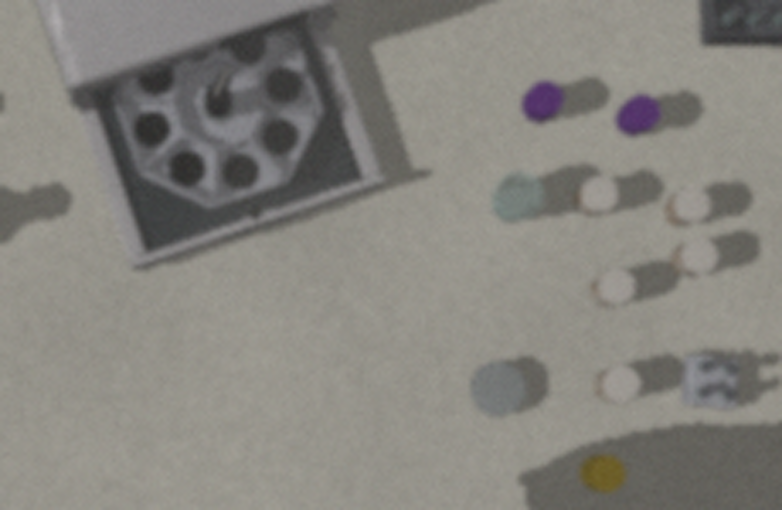

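View pics/s1.png

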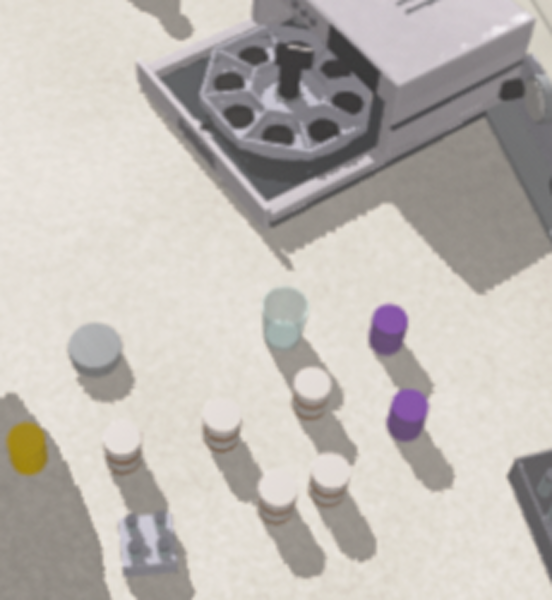

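```bash
cat >> h.py <<'E'
T=lambda p:(p[0]/3.4+205-.35,p[1]/3.4+150-.35)
S=lambda p:(p[0]/2.4+215-.3,p[1]/2.4+165-.3)
E
python3 - <<'E'
from h import *
np.set_printoptions(precision=4,suppress=True)
P={"A":((599,192),(312,383)),"B":((691,203),(331,470)),"C":((699,255),(278,487)),"D":((616,286),(222,415)),"E":((621,383),(123,438)),
"beaker":((517,196),(286,305)),"tin":((498,387),(95,345)),"block":((712,380),(147,535)),"yel":((603,472),(27,434)),"pur1":((543,101),(389,318)),"pur2":((638,114),(408,402)),
"pointer":((255,209),(206,126)),"cornL":((138,262),(138,68)),"cornR":((382,182),(268,220)),"hub":((217,97),(293,52))}
for k,(a,b) in P.items(): print(k,*tri(T(a),S(b)),onz("top",T(a),.04))
E
```

```text
A [ 0.5944 -0.2876  0.0391] 0.002361960033074123 [ 0.5954 -0.2876  0.04  ]
B [ 0.5848 -0.3734  0.0389] 0.0013072510381040969 [ 0.5853 -0.3732  0.04  ]
C [ 0.536  -0.3787  0.0403] 0.0009278128570726068 [ 0.5365 -0.3789  0.04  ]
D [ 0.5073 -0.3008  0.0398] 0.0006838932295759147 [ 0.5076 -0.3007  0.04  ]
E [ 0.4184 -0.3029  0.0386] 0.00016660752690436507 [ 0.4184 -0.3026  0.04  ]
beaker [ 0.5904 -0.209   0.0507] 0.0012346150311516966 [ 0.5915 -0.2109  0.04  ]
tin [ 0.4147 -0.1929  0.0202] 0.0015373164003405055 [ 0.4148 -0.1895  0.04  ]
block [ 0.4209 -0.3904  0.0272] 0.0014138257097182792 [ 0.4211 -0.3865  0.04  ]
yel [ 0.3378 -0.2831  0.042 ] 5.7652577850031e-05 [ 0.3378 -0.2836  0.04  ]
pur1 [ 0.6826 -0.2378  0.039 ] 0.001489542528164456 [ 0.6816 -0.2374  0.04  ]
pur2 [ 0.6699 -0.3266  0.0396] 0.0007006212804127539 [ 0.6695 -0.3264  0.04  ]
pointer [0.5773 0.0327 0.0403] 0.003001874396737633 [0.5788 0.0325 0.04  ]
cornL [0.528  0.1407 0.0318] 0.00459087103333333 [0.5294 0.1401 0.04  ]
cornR [ 0.6089 -0.0875  0.0208] 0.0024966541369440343 [ 0.6044 -0.0854  0.04  ]
hub [0.6749 0.0672 0.0935] 0.0048404082802902286 [0.6844 0.0679 0.04  ]
```

Call:
play_rows:
  offset:
    - [293,623,0]
    - [293,623,0]
    - [293,623,0]
    - [293,623,0]
    - [293,623,0]
    - [293,623,0]
    - [293,623,0]
    - [293,623,0]
    - [293,623,0]
    - [293,623,0]
    - [293,623,0]
    - [293,623,0]
    - [293,623,0]
    - [293,623,-160]
    - [293,623,-160]
    - [293,623,-160]
    - [293,623,-218]
    - [293,623,-218]
  yaw: [0,0,0,0,0,0,0,0,0,0,0,0,0,0,0,0,0,0]
  fingers: [255,255,255,255,255,255,255,255,255,255,255,255,255,255,255,255,255,255]

```text
t: 2.35
eef_pos: [0.5056, 0.0097, 0.0259]
tool_rot: [0.986, 0.168, -0.005, -0.002]
wrist_force: [-0.4, 0.3, 0.1]
gripper_width: -0.002
grip_force: 0.0
```

Call:
play_rows:
  offset:
    - [36,12,2]
    - [40,13,2]
    - [43,14,2]
    - [45,15,2]
    - [45,15,2]
  yaw: [0,0,0,0,0]
  fingers: [255,255,255,255,255]

```text
t: 2.98
eef_pos: [0.5549, 0.0252, 0.0325]
tool_rot: [0.986, 0.169, -0.0, -0.0]
wrist_force: [-0.6, 0.5, -0.9]
gripper_width: -0.0
grip_force: 0.0
```

Call:
play_rows:
  offset:
    - [3,1,0]
    - [5,2,0]
    - [7,2,0]
    - [7,2,0]
  yaw: [0,0,0,0]
  fingers: [255,255,255,255]

```text
t: 3.48
eef_pos: [0.56, 0.0271, 0.0318]
tool_rot: [0.985, 0.17, -0.003, -0.0]
wrist_force: [-7.4, -2.6, 6.2]
gripper_width: -0.001
grip_force: 4.1
```

Contact. Press on to the stop.

Call:
play_rows:
  offset:
    - [2,1,0]
    - [4,1,0]
    - [6,2,0]
    - [7,2,0]
    - [7,2,0]
  yaw: [0,0,0,0,0]
  fingers: [255,255,255,255,255]

```text
t: 4.1
eef_pos: [0.5641, 0.0285, 0.0316]
tool_rot: [0.985, 0.17, -0.007, -0.0]
wrist_force: [-20.6, -7.1, 17.5]
gripper_width: 0.0
grip_force: 10.8
```

Call:
play_rows:
  offset:
    - [2,1,0]
    - [3,1,0]
    - [3,1,0]
  yaw: [0,0,0]
  fingers: [255,255,255]

```text
t: 4.47
eef_pos: [0.5643, 0.0286, 0.0315]
tool_rot: [0.985, 0.171, -0.012, -0.0]
wrist_force: [-32.9, -13.0, 28.2]
gripper_width: 0.004
grip_force: 17.9
```

Call:
play_rows:
  offset:
    - [-59,-20,0]
    - [-90,-30,20]
    - [-90,-30,80]
    - [-90,-30,140]
    - [-90,-30,170]
    - [-140,-330,170]
    - [-140,-330,170]
    - [-140,-330,170]
    - [-140,-330,170]
    - [-140,-330,170]
    - [-140,-330,170]
    - [-140,-330,170]
    - [-140,-330,170]
  yaw: [0,0,0,0,0,0,0,0,0,0,0,0,0]
  fingers: [255,255,255,255,255,0,0,0,0,0,0,0,0]

```text
t: 6.1
eef_pos: [0.4324, -0.2983, 0.2021]
tool_rot: [0.985, 0.17, -0.0, -0.0]
wrist_force: [0.4, 0.0, 0.1]
gripper_width: 1.002
grip_force: 0.0
```

```bash
python3 - <<'E'
from h import *
t=camera("top");s=camera("side");cv2.imwrite("pics/top2.png",t);cv2.imwrite("pics/side2.png",s)
a=cv2.resize(t[150:260,205:330],None,fx=4,fy=4,interpolation=cv2.INTER_CUBIC) #500x440
b=cv2.resize(s[150:290,225:425],None,fx=4,fy=4,interpolation=cv2.INTER_CUBIC) #800x560
cv2.imwrite("pics/t2.png",cv2.resize(t[150:260,205:330],None,fx=5,fy=5,interpolation=cv2.INTER_CUBIC));cv2.imwrite("pics/s2.png",b)
print(state()["eef_pos"])
E
```

```text
[ 0.43256147 -0.29843688  0.20225786]
```

View pics/t2.png

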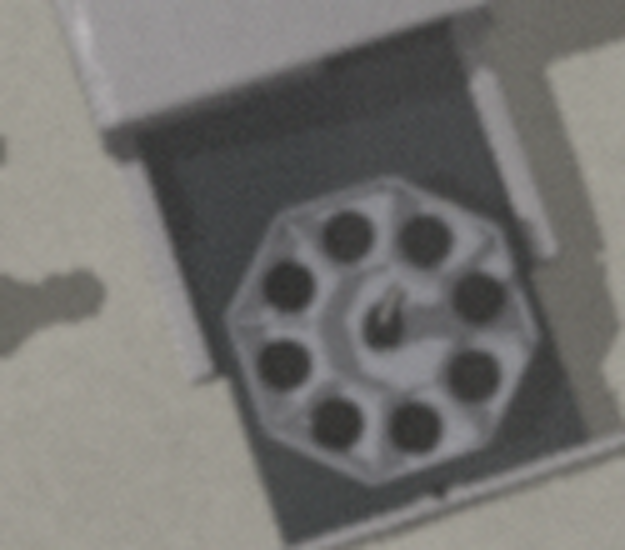

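View pics/s2.png

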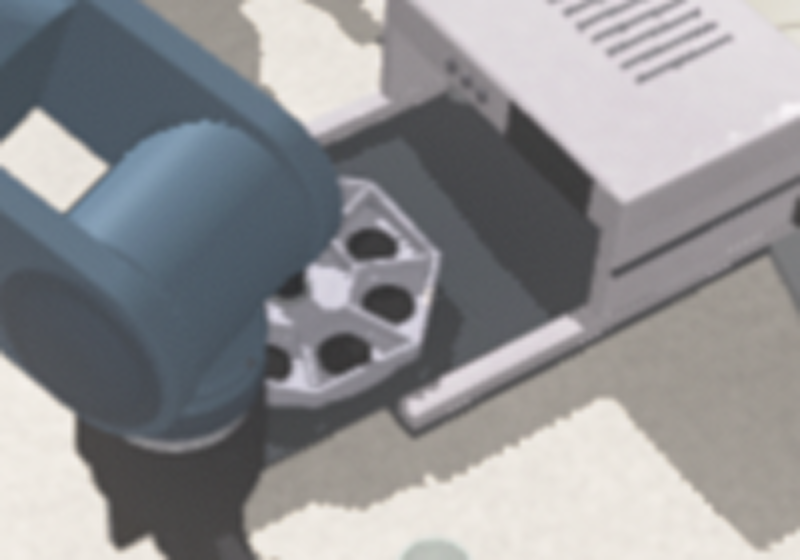

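Drawer is out; carousel centre (381,331), hub bar along (44,-92), i.e. toward bay at (425,240) or its opposite (337,424). I need to enlarge it to see which end is the nose.

```bash
python3 - <<'E'
import cv2,numpy as np
g=lambda i:(255*(np.clip(i/255.,0,1))**.45).astype(np.uint8)
t=cv2.imread("pics/top2.png");s=cv2.imread("pics/side0.png")
a=cv2.resize(g(t[188:242,240:320]),None,fx=9.2,fy=9.2,interpolation=cv2.INTER_CUBIC)[:, :400+330]
b=cv2.resize(g(s[172:232,300:375]),None,fx=9,fy=9,interpolation=cv2.INTER_CUBIC)
h=550
out=np.hstack([cv2.resize(t[200:235,263:300],(390,370),interpolation=cv2.INTER_CUBIC),cv2.resize(s[172:207,315:354],(410,370),interpolation=cv2.INTER_CUBIC)])
cv2.imwrite("pics/hub.png",g(out))
E
```

```text
(no output)
```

View pics/hub.png

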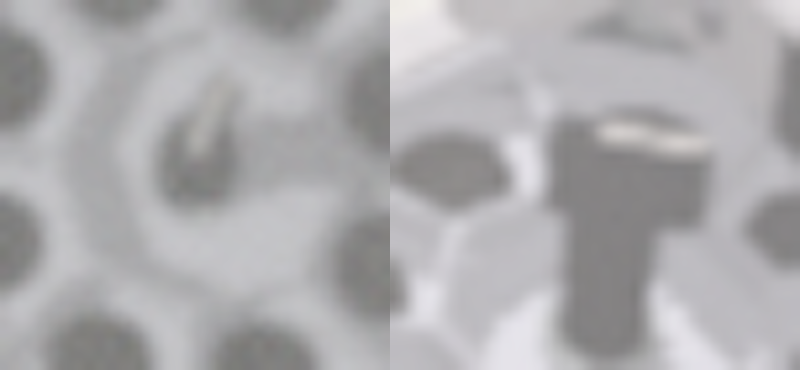

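Nose (white stripe, longer end) points up-right in the top view, toward the bay at (425,240): carousel at +135°.

```bash
cat >> h.py <<'E'
def caps(im):
    # white caps on bench in jar area (top view), centres at z=.04
    hsv=cv2.cvtColor(im,cv2.COLOR_BGR2HSV);return hsv
E
python3 - <<'E'
from h import *
np.set_printoptions(precision=4,suppress=True)
q=lambda p:(p[0]/5+205-.4,p[1]/5+150-.4)
b=[(425,241),(346,237),(289,287),(285,364),(337,424),(415,427),(472,377),(478,298)]
P=np.array([onz("top",q(p),.031)[:2] for p in b]);c=P.mean(0);print("axis",c)
d=P-c;print(np.hypot(*d.T),np.degrees(np.arctan2(d[:,1],d[:,0])), np.diff(np.unwrap(np.arctan2(d[:,1],d[:,0])))*57.3)
a=np.degrees(np.unwrap(np.arctan2(d[:,1],d[:,0])))-45*np.arange(8);print("bay1 angle",a.mean())
s=state();print(s["q"],s["eef_pos"])
p=onz("top",q((440,489)),.039);print("pointer",p,np.degrees(np.arctan2(*(c-p[:2])[::-1])),np.hypot(*(c-p[:2])))
im=camera("top");cv2.imwrite("pics/top3.png",im)
for n,X in dict(A=(.5954,-.2876),B=(.585,-.3732)).items():
    u=proj("top",[(*X,.04)])[0];print(u,im[int(u[1]),int(u[0])])
E
```

```text
axis [0.5649 0.0288]
[0.0646 0.0645 0.0647 0.0639 0.0649 0.0642 0.0643 0.0652] [ -25.7712   20.0466   63.9811  108.9144  154.7494 -160.5634 -116.6537
  -70.6713] [45.8211 43.9377 44.9366 45.8383 44.6906 43.9129 45.9858]
bay1 angle -25.745994392580926
[-0.8199  0.0001  1.9141  0.0001  1.2275  0.4083] [ 0.4326 -0.2984  0.2023]
pointer [ 0.4648 -0.0078  0.039 ] 20.05862842154567 0.10655020113497067
[380.838  206.1338] [153 160 164]
[407.8786 209.4358] [154 158 164]
```

Call:
play_rows:
  offset:
    - [-14,-4,0]
    - [-14,-4,-60]
    - [-14,-4,-120]
    - [-14,-4,-150]
    - [-14,-4,-168]
    - [-14,-4,-168]
    - [-14,-4,-168]
    - [-14,-4,-168]
    - [-14,-4,-168]
    - [-14,-4,-168]
    - [-14,-4,-168]
  yaw: [0,0,0,0,0,0,0,0,0,0,0]
  fingers: [60,60,60,60,60,60,255,255,255,255,255]
  squeeze: 30

```text
t: 7.62
eef_pos: [0.4192, -0.3047, 0.0361]
tool_rot: [0.985, 0.17, 0.001, 0.001]
wrist_force: [-1.4, 1.0, 6.3]
gripper_width: 0.384
grip_force: 29.6
```

Call:
play_rows:
  offset:
    - [0,0,60]
    - [0,0,120]
    - [0,0,166]
    - [205,303,166]
    - [205,303,166]
    - [205,303,166]
    - [205,303,166]
    - [205,303,166]
    - [205,303,166]
    - [205,303,166]
    - [205,303,166]
    - [205,303,110]
    - [205,303,70]
    - [205,303,50]
    - [205,303,40]
    - [205,303,34]
    - [205,303,34]
  yaw: [0,0,0,0.78,0.78,0.78,0.78,0.78,0.78,0.78,0.78,0.78,0.78,0.78,0.78,0.78,0.78]
  fingers: [255,255,255,255,255,255,255,255,255,255,255,255,255,255,255,255,255]

```text
t: 9.75
eef_pos: [0.6239, -0.0008, 0.0692]
tool_rot: [0.847, 0.531, 0.001, 0.001]
wrist_force: [-0.0, 0.3, -0.4]
gripper_width: 0.383
grip_force: 30.2
```

```bash
python3 - <<'E'
from h import *
s=state();print(s["q"],s["eef_pos"],s["gripper_width"])
t=camera("top");S_=camera("side");cv2.imwrite("pics/top4.png",t);cv2.imwrite("pics/side4.png",S_)
cv2.imwrite("pics/s4.png",np.hstack([cv2.resize(S_[150:300,240:400],None,fx=2.5,fy=2.5,interpolation=cv2.INTER_CUBIC),cv2.resize(t[150:300,240:400],None,fx=2.5,fy=2.5,interpolation=cv2.INTER_CUBIC)]))
E
```

```text
[-1.82797453e-01  3.99072789e-01  1.72204260e+00  9.75211442e-06
  1.01889128e+00  2.67317241e-01] [ 0.62394072 -0.00083255  0.06922784] 0.38340854878353253
```

View pics/s4.png

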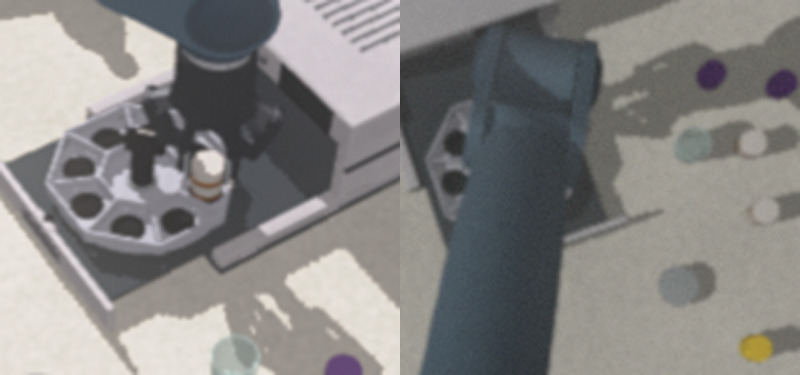

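Call:
play_rows:
  offset:
    - [0,0,-3]
    - [0,0,-4]
    - [0,0,-4]
    - [0,0,-4]
    - [0,0,-4]
    - [0,0,-4]
  yaw: [0,0,0,0,0,0]
  fingers: [255,255,255,120,120,120]

```text
t: 10.6
eef_pos: [0.629, -0.0032, 0.0663]
tool_rot: [0.847, 0.531, 0.006, 0.006]
wrist_force: [17.5, -7.9, -8.8]
gripper_width: 0.528
grip_force: 9.9
```

Call:
play_rows:
  offset:
    - [3,-1,0]
    - [3,-1,0]
    - [3,-1,1]
  yaw: [0,0,0]
  fingers: [140,140,140]

```text
t: 10.98
eef_pos: [0.6266, -0.0018, 0.0652]
tool_rot: [0.847, 0.532, 0.0, 0.001]
wrist_force: [3.5, -2.1, -3.6]
gripper_width: 0.45
grip_force: 2.2
```

Call:
play_rows:
  offset:
    - [0,0,10]
    - [0,0,25]
    - [0,0,60]
    - [0,0,100]
    - [0,0,135]
  yaw: [0,0,0,0,0]
  fingers: [140,140,140,100,60]

```text
t: 11.6
eef_pos: [0.6262, -0.0013, 0.203]
tool_rot: [0.847, 0.532, 0.0, 0.0]
wrist_force: [0.9, 0.2, -0.3]
gripper_width: 0.76
grip_force: 0.0
```

```bash
cat >> h.py <<'E'
def check(n="top",pts=(),tag="x",roi=None,f=3):
    im=camera(n);cv2.imwrite(f"pics/{tag}_raw.png",im)
    x0,y0,x1,y1=roi;o=cv2.resize(im[y0:y1,x0:x1],None,fx=f,fy=f,interpolation=cv2.INTER_CUBIC)
    for u in proj(n,pts): cv2.drawMarker(o,tuple(int(v) for v in ((u[0]-x0+.5)*f,(u[1]-y0+.5)*f)),(0,0,255),0,9,1)
    return o
import math
AX=np.array([.5649,.0288]);BA=-25.7
bay=lambda k,a=BA:(AX+.065*np.array([math.cos(math.radians(a+45*(k-1))),math.sin(math.radians(a+45*(k-1)))]))
JARS=[(.5954,-.2876),(.5853,-.3732),(.5365,-.3789),(.5076,-.3007)]
E
python3 - <<'E'
from h import *
a=check("top",[(*j,.04) for j in JARS],"c1",(330,170,460,300),3)
b=check("side",[(*j,.04) for j in JARS]+[(*bay(1),.07),(*bay(1),.03)],"c1s",(255,170,390,400),2.4)
h=max(a.shape[0],b.shape[0]);p=lambda i:np.vstack([i,np.zeros((h-i.shape[0],i.shape[1],3),np.uint8)])
cv2.imwrite("pics/c1.png",np.hstack([p(a),p(b)]))
E
```

```text
(no output)
```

View pics/c1.png

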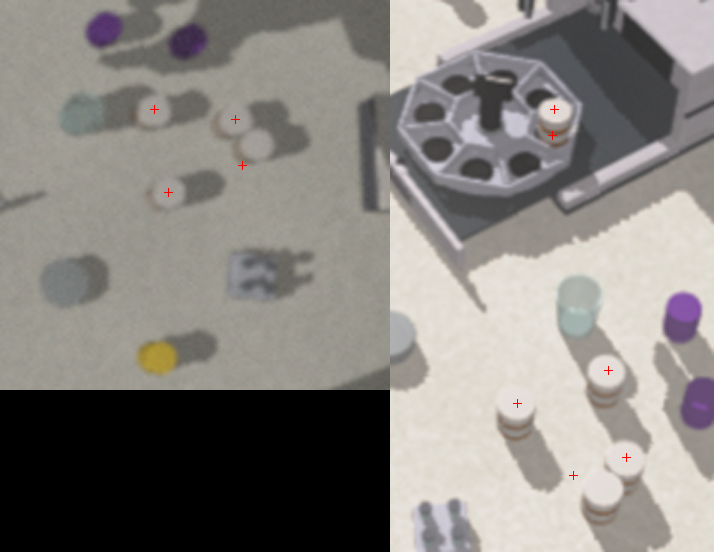

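Jar C was knocked against jar B (now touching, top crop (256,144)); jar 1 stands in bay 1. Next jar D → bay 2.

Call:
play_rows:
  offset:
    - [-119,-299,0]
    - [-119,-299,0]
    - [-119,-299,0]
    - [-119,-299,0]
    - [-119,-299,0]
    - [-119,-299,0]
    - [-119,-299,0]
    - [-119,-299,-60]
    - [-119,-299,-120]
    - [-119,-299,-150]
    - [-119,-299,-168]
    - [-119,-299,-168]
    - [-119,-299,-168]
    - [-119,-299,-168]
    - [-119,-299,-168]
    - [-119,-299,-168]
    - [-119,-299,-168]
  yaw: [-0.78,-0.78,-0.78,-0.78,-0.78,-0.78,-0.78,-0.78,-0.78,-0.78,-0.78,-0.78,-0.78,-0.78,-0.78,-0.78,-0.78]
  fingers: [60,60,60,60,60,60,60,60,60,60,60,60,255,255,255,255,255]

```text
t: 13.82
eef_pos: [0.5085, -0.3014, 0.0343]
tool_rot: [0.986, 0.169, 0.001, 0.001]
wrist_force: [-0.3, 2.3, 7.2]
gripper_width: 0.387
grip_force: 29.7
```

Call:
play_rows:
  offset:
    - [0,0,60]
    - [0,0,120]
    - [0,0,166]
    - [119,351,166]
    - [119,351,166]
    - [119,351,166]
    - [119,351,166]
    - [119,351,166]
    - [119,351,166]
    - [119,351,166]
    - [119,351,166]
    - [119,351,166]
    - [119,351,166]
    - [119,351,110]
    - [119,351,70]
    - [119,351,45]
    - [119,351,35]
    - [119,351,32]
    - [119,351,32]
  yaw: [0,0,0.18,1.565,1.565,1.565,1.565,1.565,1.565,1.565,1.565,1.565,1.565,1.565,1.565,1.565,1.565,1.565,1.565]
  fingers: [255,255,255,255,255,255,255,255,255,255,255,255,255,255,255,255,255,255,255]

```text
t: 16.2
eef_pos: [0.6269, 0.0502, 0.0654]
tool_rot: [0.579, 0.815, 0.0, 0.001]
wrist_force: [-0.2, 0.1, -0.4]
gripper_width: 0.38
grip_force: 31.2
```

Call:
play_rows:
  offset:
    - [0,0,0]
    - [0,0,0]
    - [0,0,0]
  yaw: [0,0,0]
  fingers: [135,135,135]

```text
t: 16.58
eef_pos: [0.6284, 0.0504, 0.0665]
tool_rot: [0.579, 0.815, 0.001, 0.002]
wrist_force: [4.6, 2.3, 4.6]
gripper_width: 0.476
grip_force: 0.0
```

Call:
play_rows:
  offset:
    - [0,0,10]
    - [0,0,30]
    - [0,0,80]
    - [0,0,136]
    - [-31,-338,136]
    - [-31,-338,136]
    - [-31,-338,136]
    - [-31,-338,136]
    - [-31,-338,136]
    - [-31,-338,136]
    - [-31,-338,136]
    - [-31,-338,136]
    - [-31,-338,136]
    - [-31,-338,136]
    - [-31,-338,80]
    - [-31,-338,30]
    - [-31,-338,-10]
    - [-31,-338,-32]
    - [-31,-338,-32]
  yaw: [0,0,0,0,-1.565,-1.565,-1.565,-1.565,-1.565,-1.565,-1.565,-1.565,-1.565,-1.565,-1.565,-1.565,-1.565,-1.565,-1.565]
  fingers: [135,135,135,60,60,60,60,60,60,60,60,60,60,60,60,60,60,60,60]

```text
t: 18.95
eef_pos: [0.5944, -0.2871, 0.0311]
tool_rot: [0.985, 0.17, -0.001, -0.001]
wrist_force: [0.9, 0.4, 0.8]
gripper_width: 0.766
grip_force: 0.0
```

Call:
play_rows:
  offset:
    - [0,0,0]
    - [0,0,0]
    - [0,0,0]
    - [0,0,0]
    - [0,0,0]
  yaw: [0,0,0,0,0]
  fingers: [255,255,255,255,255]

```text
t: 19.58
eef_pos: [0.5968, -0.2887, 0.0349]
tool_rot: [0.986, 0.17, 0.001, 0.002]
wrist_force: [-0.3, -0.1, 6.0]
gripper_width: 0.385
grip_force: 29.8
```

Call:
play_rows:
  offset:
    - [0,0,60]
    - [0,0,120]
    - [0,0,166]
    - [-3,375,166]
    - [-3,375,166]
    - [-3,375,166]
    - [-3,375,166]
    - [-3,375,166]
    - [-3,375,166]
    - [-3,375,166]
    - [-3,375,166]
    - [-3,375,110]
    - [-3,375,70]
    - [-3,375,45]
    - [-3,375,35]
    - [-3,375,32]
    - [-3,375,32]
  yaw: [0,0,-0.1,-0.785,-0.785,-0.785,-0.785,-0.785,-0.785,-0.785,-0.785,-0.785,-0.785,-0.785,-0.785,-0.785,-0.785]
  fingers: [255,255,255,255,255,255,255,255,255,255,255,255,255,255,255,255,255]

```text
t: 21.7
eef_pos: [0.5933, 0.0869, 0.0655]
tool_rot: [0.975, -0.221, 0.001, -0.0]
wrist_force: [0.1, 0.4, -0.9]
gripper_width: 0.387
grip_force: 30.1
```

Call:
play_rows:
  offset:
    - [0,0,0]
    - [0,0,0]
    - [0,0,10]
    - [0,0,30]
    - [0,0,80]
    - [0,0,136]
    - [0,0,136]
  yaw: [0,0,0,0,0,0,0]
  fingers: [135,135,135,135,135,100,60]

```text
t: 22.58
eef_pos: [0.596, 0.0874, 0.2085]
tool_rot: [0.975, -0.22, 0.007, -0.001]
wrist_force: [0.3, 0.3, -0.1]
gripper_width: 0.759
grip_force: 0.0
```

```bash
python3 - <<'E'
from h import *
print(tri((330+256/3-.5,170+144/3-.5),(255+213/2.4-.5,170+484/2.4-.5)),tri((330+235/3-.5,170+119/3-.5),(255+(626-390)/2.4-.5,170+457/2.4-.5)))
J=[(.5853,-.3732),(.558,-.3934)]
a=check("top",[(*j,.04) for j in J],"c2",(370,180,450,260),4.5)
b=check("side",[(*j,.04) for j in J]+[(*bay(k),.07) for k in (1,2,3)],"c2s",(255,160,395,400),2.4)
h=max(a.shape[0],b.shape[0]);p=lambda i:np.vstack([i,np.zeros((h-i.shape[0],i.shape[1],3),np.uint8)])
cv2.imwrite("pics/c2.png",np.hstack([p(a),p(b)]));print(state()["eef_pos"])
E
```

```text
(array([ 0.55835646, -0.39336369,  0.04269317]), np.float64(0.0011305615005162378)) (array([ 0.58520062, -0.37286938,  0.04036175]), np.float64(0.0012048580356478406))
[0.59280024 0.08741432 0.20231327]
```

View pics/c2.png

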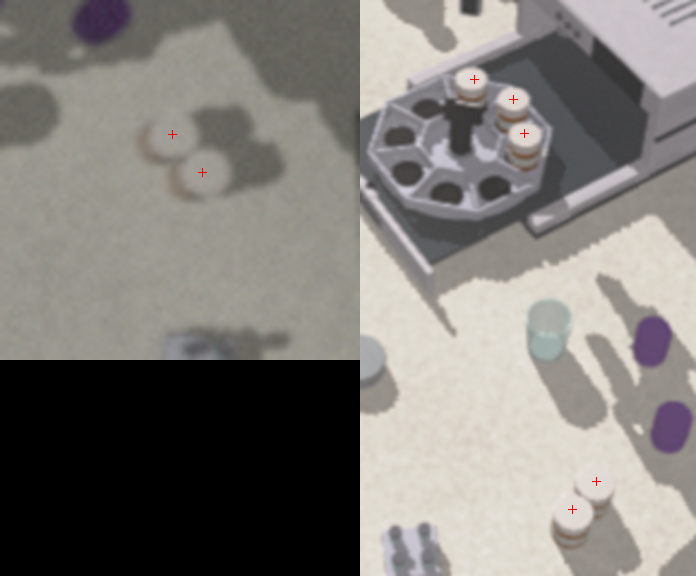

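Call:
play_rows:
  offset:
    - [-35,-481,0]
    - [-35,-481,0]
    - [-35,-481,0]
    - [-35,-481,0]
    - [-35,-481,0]
    - [-35,-481,0]
    - [-35,-481,0]
    - [-35,-481,0]
    - [-35,-481,0]
    - [-35,-481,0]
    - [-35,-481,-60]
    - [-35,-481,-110]
    - [-35,-481,-150]
    - [-35,-481,-168]
    - [-35,-481,-168]
    - [-35,-481,-168]
    - [-35,-481,-168]
    - [-35,-481,-168]
    - [-35,-481,-168]
    - [-35,-481,-168]
  yaw: [1.09,1.09,1.09,1.09,1.09,1.09,1.09,1.09,1.09,1.09,1.09,1.09,1.09,1.09,1.09,1.09,1.09,1.09,1.09,1.09]
  fingers: [60,60,60,60,60,60,60,60,60,60,60,60,60,60,60,255,255,255,255,255]

```text
t: 25.18
eef_pos: [0.5585, -0.3947, 0.035]
tool_rot: [0.948, 0.317, 0.001, 0.002]
wrist_force: [-0.1, 1.7, 7.0]
gripper_width: 0.384
grip_force: 29.7
```

Call:
play_rows:
  offset:
    - [0,0,60]
    - [0,0,120]
    - [0,0,166]
    - [-14,484,166]
    - [-14,484,166]
    - [-14,484,166]
    - [-14,484,166]
    - [-14,484,166]
    - [-14,484,166]
    - [-14,484,166]
    - [-14,484,166]
    - [-14,484,166]
    - [-14,484,166]
    - [-14,484,110]
    - [-14,484,70]
    - [-14,484,45]
    - [-14,484,35]
    - [-14,484,32]
    - [-14,484,32]
  yaw: [0,0,0,-0.309,-0.309,-0.309,-0.309,-0.309,-0.309,-0.309,-0.309,-0.309,-0.309,-0.309,-0.309,-0.309,-0.309,-0.309,-0.309]
  fingers: [255,255,255,255,255,255,255,255,255,255,255,255,255,255,255,255,255,255,255]

```text
t: 27.55
eef_pos: [0.5443, 0.09, 0.0655]
tool_rot: [0.986, 0.167, 0.001, 0.0]
wrist_force: [-0.2, 0.1, -0.9]
gripper_width: 0.385
grip_force: 31.5
```

Call:
play_rows:
  offset:
    - [0,0,0]
    - [0,0,0]
    - [0,0,10]
    - [0,0,30]
    - [0,0,80]
    - [0,0,136]
    - [41,-463,136]
    - [41,-463,136]
    - [41,-463,136]
    - [41,-463,136]
    - [41,-463,136]
    - [41,-463,136]
    - [41,-463,136]
    - [41,-463,136]
    - [41,-463,136]
  yaw: [0,0,0,0,0,0,0,0,0,0,0,0,0,0,0]
  fingers: [135,135,135,135,135,100,60,60,60,60,60,60,60,60,60]

```text
t: 29.42
eef_pos: [0.584, -0.3755, 0.2016]
tool_rot: [0.986, 0.166, 0.001, 0.001]
wrist_force: [0.2, 0.3, 0.1]
gripper_width: 0.763
grip_force: 0.0
```

Call:
play_rows:
  offset:
    - [0,0,-60]
    - [0,0,-110]
    - [0,0,-150]
    - [0,0,-168]
    - [0,0,-168]
    - [0,0,-168]
    - [0,0,-168]
    - [0,0,-168]
    - [0,0,-168]
    - [0,0,-168]
  yaw: [0,0,0,0,0,0,0,0,0,0]
  fingers: [60,60,60,60,60,255,255,255,255,255]

```text
t: 30.68
eef_pos: [0.5856, -0.3737, 0.035]
tool_rot: [0.986, 0.168, 0.001, 0.001]
wrist_force: [-0.4, -0.2, 6.8]
gripper_width: 0.386
grip_force: 29.5
```

Call:
play_rows:
  offset:
    - [0,0,60]
    - [0,0,120]
    - [0,0,166]
    - [-79,430,166]
    - [-79,430,166]
    - [-79,430,166]
    - [-79,430,166]
    - [-79,430,166]
    - [-79,430,166]
    - [-79,430,166]
    - [-79,430,166]
    - [-79,430,166]
    - [-79,430,166]
    - [-79,430,110]
    - [-79,430,70]
    - [-79,430,45]
    - [-79,430,35]
    - [-79,430,32]
    - [-79,430,32]
  yaw: [0,0,0,0.785,0.785,0.785,0.785,0.785,0.785,0.785,0.785,0.785,0.785,0.785,0.785,0.785,0.785,0.785,0.785]
  fingers: [255,255,255,255,255,255,255,255,255,255,255,255,255,255,255,255,255,255,255]

```text
t: 33.05
eef_pos: [0.5056, 0.0569, 0.065]
tool_rot: [0.847, 0.532, 0.0, 0.0]
wrist_force: [-2.8, -0.8, -1.3]
gripper_width: 0.382
grip_force: 32.0
```

Call:
play_rows:
  offset:
    - [0,0,0]
    - [0,0,0]
    - [0,0,10]
    - [0,0,30]
    - [0,0,80]
    - [0,0,136]
    - [0,0,136]
  yaw: [0,0,0,0,0,0,0]
  fingers: [135,135,135,135,135,135,135]

```text
t: 33.92
eef_pos: [0.5096, 0.0568, 0.2076]
tool_rot: [0.847, 0.532, 0.006, 0.005]
wrist_force: [-0.1, -0.4, 0.6]
gripper_width: 0.47
grip_force: 0.0
```

Call:
play_rows:
  offset:
    - [59,-28,0]
    - [59,-28,0]
    - [59,-28,0]
    - [59,-28,0]
    - [59,-28,0]
    - [59,-28,0]
    - [59,-28,0]
    - [59,-28,0]
    - [59,-28,0]
    - [59,-28,0]
    - [59,-28,-50]
    - [59,-28,-90]
    - [59,-28,-106]
    - [59,-28,-106]
    - [59,-28,-106]
    - [59,-28,-106]
  yaw: [-1.57,-1.57,-1.57,-1.57,-1.57,-1.57,-1.57,-1.57,-1.57,-1.57,-1.57,-1.57,-1.57,-1.57,-1.57,-1.57]
  fingers: [135,135,135,135,135,135,135,135,135,135,135,135,135,135,135,135]

```text
t: 35.92
eef_pos: [0.5656, 0.0292, 0.0961]
tool_rot: [0.975, -0.222, 0.002, -0.0]
wrist_force: [0.3, 0.1, -0.8]
gripper_width: 0.47
grip_force: 0.0
```

Call:
play_rows:
  offset:
    - [0,0,0]
    - [0,0,0]
    - [0,0,0]
    - [0,0,0]
    - [0,0,0]
  yaw: [0,0,0,0,0]
  fingers: [255,255,255,255,255]
  squeeze: 40

```text
t: 36.55
eef_pos: [0.5644, 0.0288, 0.0951]
tool_rot: [0.975, -0.222, 0.0, 0.001]
wrist_force: [-2.7, -4.1, 5.4]
gripper_width: 0.105
grip_force: 42.6
```

```bash
python3 -c "
from h import *
s=state();print(s['q'],s['eef_pos'],s['wrist_torque'])"
```

```text
[-1.49163927e-01  2.40122372e-01  1.87016702e+00 -1.28751479e-03
  1.03108505e+00  1.87036592e+00] [0.56443925 0.02877544 0.09506486] [-0.49426497  0.49817915 -0.04244087]
```

Call:
play_rows:
  offset:
    - [0,0,0]
    - [0,0,0]
    - [0,0,0]
    - [0,0,0]
    - [0,0,0]
    - [0,0,0]
    - [0,0,0]
    - [0,0,0]
    - [0,0,0]
    - [0,0,0]
    - [0,0,0]
    - [0,0,0]
    - [0,0,0]
    - [0,0,0]
    - [0,0,0]
    - [0,0,0]
    - [0,0,0]
  yaw: [0.1,0.2,0.3,0.4,0.5,0.6,0.7,0.8,0.9,1.0,1.1,1.2,1.3,1.4,1.5,1.57,1.57]
  fingers: [255,255,255,255,255,255,255,255,255,255,255,255,255,255,255,255,255]

```text
t: 38.67
eef_pos: [0.5649, 0.0279, 0.0951]
tool_rot: [0.847, 0.532, -0.0, 0.001]
wrist_force: [-1.1, -6.5, 3.5]
gripper_width: 0.108
grip_force: 42.3
```

Call:
play_rows:
  offset:
    - [0,0,0]
    - [0,0,0]
    - [0,0,0]
    - [0,0,20]
    - [0,0,60]
    - [0,0,110]
    - [-150,-200,110]
    - [-150,-200,110]
    - [-150,-200,110]
    - [-150,-200,110]
    - [-150,-200,110]
  yaw: [0,0,0,0,0,0,-0.75,-0.75,-0.75,-0.75,-0.75]
  fingers: [135,135,135,135,135,255,255,255,255,255,255]

```text
t: 40.05
eef_pos: [0.4128, -0.1736, 0.2059]
tool_rot: [0.983, 0.181, 0.001, 0.001]
wrist_force: [0.7, -0.0, -0.7]
gripper_width: 0.004
grip_force: 0.0
```

```bash
python3 - <<'E'
from h import *
c=[(*bay(k,BA+90),.07) for k in range(1,6)]
a=check("top",c,"c3",(215,150,330,260),3.4)
b=check("side",c,"c3s",(255,150,375,280),3.2)
h=max(a.shape[0],b.shape[0]);p=lambda i:np.vstack([i,np.zeros((h-i.shape[0],i.shape[1],3),np.uint8)])
cv2.imwrite("pics/c3.png",np.hstack([p(a),p(b)]));print(state()["eef_pos"],state()["tool_rot"])
E
```

```text
[ 0.41441488 -0.17113118  0.20552165] [9.82855128e-01 1.84376698e-01 8.34853753e-04 5.78039789e-04]
```

View pics/c3.png

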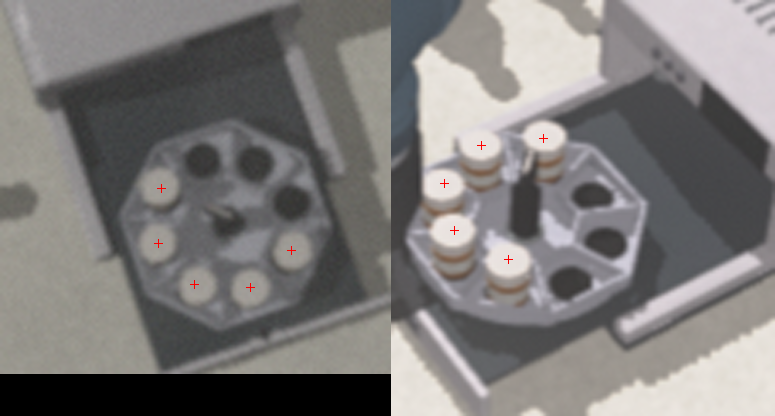

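Call:
play_rows:
  offset:
    - [-14,142,0]
    - [-14,142,0]
    - [-14,142,0]
    - [-14,142,0]
    - [-14,142,-60]
    - [-14,142,-110]
    - [-14,142,-150]
    - [-14,142,-175]
    - [-14,142,-175]
    - [-14,142,-175]
  yaw: [-0.03,-0.03,-0.03,-0.03,-0.03,-0.03,-0.03,-0.03,-0.03,-0.03]
  fingers: [255,255,255,255,255,255,255,255,255,255]

```text
t: 41.4
eef_pos: [0.4014, -0.0292, 0.0303]
tool_rot: [0.985, 0.17, 0.001, 0.0]
wrist_force: [-0.1, -0.6, 0.0]
gripper_width: -0.005
grip_force: 0.0
```

Call:
play_rows:
  offset:
    - [19,7,0]
    - [34,12,0]
    - [40,14,0]
    - [45,16,0]
    - [52,18,0]
    - [59,20,0]
    - [66,23,0]
    - [74,26,0]
    - [81,28,0]
    - [89,31,0]
    - [96,34,0]
    - [104,36,0]
    - [111,39,0]
    - [119,42,0]
    - [126,44,0]
    - [134,47,0]
    - [140,49,0]
    - [143,50,0]
    - [143,50,0]
  yaw: [0,0,0,0,0,0,0,0,0,0,0,0,0,0,0,0,0,0,0]
  fingers: [255,255,255,255,255,255,255,255,255,255,255,255,255,255,255,255,255,255,255]

```text
t: 43.78
eef_pos: [0.5414, 0.0209, 0.0287]
tool_rot: [0.985, 0.17, -0.003, -0.0]
wrist_force: [-6.5, -4.3, 4.4]
gripper_width: -0.004
grip_force: 3.7
```

Call:
play_rows:
  offset:
    - [5,2,0]
    - [9,3,0]
    - [13,5,0]
    - [17,6,0]
    - [20,7,0]
    - [23,8,0]
    - [25,9,0]
    - [25,9,0]
  yaw: [0,0,0,0,0,0,0,0]
  fingers: [255,255,255,255,255,255,255,255]

```text
t: 44.78
eef_pos: [0.5639, 0.0289, 0.0286]
tool_rot: [0.985, 0.171, -0.006, 0.0]
wrist_force: [-17.2, -9.6, 12.4]
gripper_width: -0.0
grip_force: 9.6
```

Near the stop (0.5643); press 3 mm more, then withdraw.

Call:
play_rows:
  offset:
    - [2,1,0]
    - [3,1,0]
    - [3,1,0]
  yaw: [0,0,0]
  fingers: [255,255,255]

```text
t: 45.15
eef_pos: [0.564, 0.0289, 0.0285]
tool_rot: [0.985, 0.171, -0.011, 0.0]
wrist_force: [-29.7, -14.5, 25.6]
gripper_width: -0.001
grip_force: 16.9
```

Call:
play_rows:
  offset:
    - [-3,-1,0]
    - [-6,-2,0]
    - [-9,-3,0]
    - [-12,-4,0]
    - [-16,-6,0]
    - [-25,-9,0]
    - [-60,-20,0]
    - [-110,-36,20]
    - [-110,-36,80]
    - [-110,-36,140]
    - [-110,-36,180]
    - [-110,-200,180]
    - [-110,-200,180]
    - [-110,-200,180]
    - [-110,-200,180]
  yaw: [0,0,0,0,0,0,0,0,0,0,0,0,0,0,0]
  fingers: [255,255,255,255,255,255,255,255,255,255,255,255,255,255,255]

```text
t: 47.02
eef_pos: [0.461, -0.1707, 0.2095]
tool_rot: [0.986, 0.168, 0.0, 0.0]
wrist_force: [-0.1, 0.5, -0.5]
gripper_width: 0.003
grip_force: 0.0
```

```bash
python3 - <<'E'
from h import *
x=np.radians(19.3);AX2=AX+.12*np.array([np.cos(x),np.sin(x)])
c=[(*(bay(k,BA+90)-AX+AX2),.07) for k in range(1,6)]+[(*(AX2-.103*np.array([np.cos(x),np.sin(x)])),.04)]
a=check("top",c,"c4",(215,150,330,260),3.4)
b=check("side",c,"c4s",(265,130,385,260),3.2)
h=max(a.shape[0],b.shape[0]);p=lambda i:np.vstack([i,np.zeros((h-i.shape[0],i.shape[1],3),np.uint8)])
cv2.imwrite("pics/c4.png",np.hstack([p(a),p(b)]));print(state()["eef_pos"],state()["t"])
E
```

```text
[ 0.46092501 -0.16829936  0.20905583] 47.125
```

View pics/c4.png

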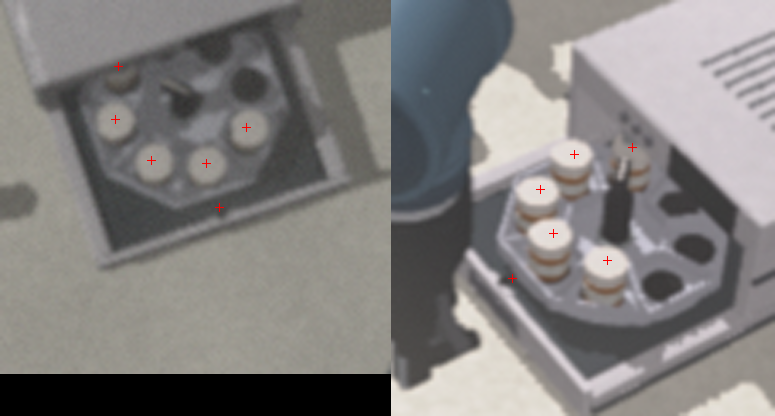

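```bash
python3 - <<'E'
from h import *
a=cv2.cvtColor(cv2.imread("pics/top0.png"),6);camera("top")
b=cv2.cvtColor(camera("top"),6)
def m(P,Q,x0,y0,x1,y1):
    u=lambda i:cv2.resize(i,None,fx=8,fy=8,interpolation=cv2.INTER_CUBIC)
    r=cv2.matchTemplate(u(Q[y0-6:y1+6,x0-6:x1+6]),u(P[y0:y1,x0:x1]),cv2.TM_CCOEFF_NORMED);_,v,_,l=cv2.minMaxLoc(r);return v,l[0]/8-6,l[1]/8-6
print("front",m(a,b,243,200,312,230),"bridge",m(a,b,215,100,305,170))
E
```

```text
front (0.8892330527305603, -0.25, 0.375) bridge (0.9958596229553223, 0.0, 0.0)
```

```bash
python3 -c "
from station import *
print(finish_job())"
```

```text
the job is handed in; nothing more can be done
None
```

The job is handed in but no verdict came back: by the last camera check all five jars stand in bays 1–5, the carousel nose is three clicks clockwise of the pointer, and the drawer is latched within about 1 mm of its starting position.

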